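# Set the last push rivet in the training case's service cover

### The job

The grey service cover of the white endoscopy training case lacks one of its two black push rivets. Take the fresh rivet (the one whose centre pin stands up) from the fastener block, seat it with its flange flat on the cover in the empty hole with its pin still up, and then press the pin in until it is flush with the collar, and let go. The cover is brittle: never press on it with more than about 15 N, and leave the spent rivet, the jar and the probe where they are.

Things in the scene. Friction and masses are not known exactly. Their poses are not given: they have to be found in the camera images.
- rivet_grip (a point): Fresh push rivet, black plastic, upright, z up, in either well of the block. Point on its axis, half-way up its collar (18 mm diameter, 12 mm tall: grip here). Above it a white centre pin, 11 mm diameter, its top 14 mm above this point while up. Below it a flange, 26 mm diameter, 3 mm thick, its underside 9 mm below this point. 30 g.
- rivet_base (a point): The same rivet: point on its axis at the underside of the flange, z up along the axis. At the start this rests on the block's top. Below it the shank, 12 mm diameter, 17 mm long, its last 4 mm tapering to 8 mm diameter.
- pin_top (a point): Centre of the top of the fresh rivet's centre pin: 23 mm above rivet_base while up, 15 mm when flush with the collar's top, which is its stop. The pin moves in against a steady friction of about 11 N (plus about 1.5 N for each 10 mm/s) and stays where it is left.
- hole (a point): Centre of the mouth of the empty hole in the cover's top face, 60 mm above the table. Hole 13 mm diameter, 1 mm chamfer, upright, through the 12 mm thick cover, free space below. Axes as the case: wall of the case 43 mm away towards -x, organ models (up to 58 mm above the table) on the +x side.
- set_rivet_top (a point): Centre of the top of the rivet already set in the cover, 124 mm from the hole towards the case's -y, 15 mm above the cover: same size, pin flush. The cover (86 x 232 mm, grey) lies on a soft seal: under 2 to 5 N it sinks 0.5 to 9 mm (differs each time, not visible), then on a firm seat 1 mm more for each 30 N. It comes back up.
- rack: Fastener block, aluminium, fixed, 45 x 125 x 30 mm; origin at the centre of its underside. Two wells of 14 mm diameter and 22 mm depth, 40 mm from the centre towards its +y and -y.
- spent_grip (a point): The spent rivet in the other well: same size and shape, but its pin is flush. Point as rivet_grip. Leave alone.
- jar_mid (a point): Closed glass jar, 56 mm diameter, 70 mm tall; the point is half-way up on its axis. Leave alone.
- probe: Blue-handled steel probe lying on the table along its own x, 255 mm long, 30 mm wide and 20 mm high at most; origin on the table under it, the shaft reaches 150 mm to +x and the handle 105 mm to -x. Leave alone.

How it is judged:
By the outcome, as a careful person would: the job done as asked, in the order asked, and still so for the second after the job is handed in, with the robot touching nothing.
It also fails if it takes over 61 s, if anything falls off the work surface, if the arm or the gripper's body presses on something with over 40 N, if the wrist force passes 120 N, or if a joint passes its speed limit or range.

### The arm

A 6-joint arm with a two-finger parallel gripper is mounted at the origin on the work surface. World frame = base frame: x ahead of the robot, y to its left, z up, the work surface at z = 0. Lengths are in m, angles in degrees, forces in N, time in s.
With the tool pointing down it reaches from about 0.375 to 0.9 m from the base axis. Payload 3.1 kg.
Tool frame: the origin (TCP) lies midway between the tips of the shut fingers; the grasp point (between the pads) lies 19 mm behind it; z points along the fingers, y is the line along which they close (so a half turn about z gives the same grasp; the last joint's range is limited). The gripper opens to 87 mm and grips with 3 to 60 N. Pads are 19 mm wide; open, the fingers measure 117 mm over their backs; the gripper's body (75 mm by 190 mm) begins 51 mm behind the grasp point.
Start: joints at [-80.529, 30.224, 82.088, -0, 67.689, -10.227], TCP at [0.211, -0.588, 0.223] pointing down, gripper open.
Joint ranges: [-176.69, 176.69], [-43.24, 126.21], [12.49, 139.97], [-82, 262], [0, 151.66], [-163.58, 163.58]. Speed limits (degrees/s): [159.86, 159.86, 180, 180, 180, 180].

### API

Orientations are given as a 3x3 rotation matrix whose columns are the frame's x, y, z axes.
In Python, from rig import read_state, capture, camera_info, hand_in gives the robot as it stands.
- The arm moves only by the tool drive_tool, never from a script. Its argument "motion" is a list of rows, each a list of 2 entries, a list of its own where there are three numbers: the shift along the tool's x, y, z in mm, then the turn, a rotation vector about the tool's x, y, z in rad. A call has 1 to 5 rows; each row shifts and turns the commanded pose from where the row before left it, along the tool's axes as they then stand; what a row does not reach is not made up. A row lasts 1/10 s, in which the tool goes at most 50 mm and 8.59 degrees, less where a joint would pass 70% of its speed; a pose out of reach is approached as far as the arm can. A call is refused whole if a number of a shift passes 50 or a number of a turn 0.15, either way. A call with a gripper value outside its range is refused whole. "gripper" is the opening, from 0 (shut) to 1 (fully open), set as the call begins (left out, the last holds). The fingers move at their own pace and stop on an object; the grip force is fixed at half the most. Time passes only in rows, so rows that do not move let the fingers close. It gives the time, the measured TCP pose, the force, the opening and the grip force at its end, in the units of the state.
- read_state(): the state, without advancing time (a new reading comes with each control period).
- capture(name): name is "scene" or "top"; returns the picture (420x560x3 uint8, red, green, blue); there is no depth.
- camera_info(name): a dict with "fovy" (degrees; the focal length in pixels is half the picture's height over the tangent of half this angle, whatever the lens; pixels are square), "cx", "cy" (the principal point, pixels), "xyz" and "orientation" of the camera in the world. Camera axes: x right, y down, z forward; pixel columns grow to the right and rows downward; lengths in m; the calibration is good to about 2 mm. A picture is of the moment at which its call begins. camera_info takes no time and is no camera call.
- hand_in(): hands the job in; it is judged then, once.
The state is a dict: "time_s": time; "joint_positions": joint angles; "qvel": joint speeds; "tau": joint torques, N m; "position": TCP position; "tcp_rot": TCP orientation; "force": force on the tool from outside, world axes, zero at the start; "moment": the same for the moment, N m; "opening": opening from 0.0 (shut) to 1.0 (fully open); "grasp_force": force on a finger pad.
Only numpy, scipy, OpenCV 4.12 (cv2) and the standard library are available. Lean on these libraries where they do the work, as an engineer would, in place of code of your own. Each camera call takes 0.05 s, during which the arm holds its last target. There are 200 camera calls.

## Working session

There is one attempt and no reset: what is moved stays moved. The work goes in short steps, Python scripts to look and compute and a tool call to move; the robot and the scene stay as the last step left them, time stands still between calls to the robot, and variables do not carry over. Pictures are saved under pics/ and viewed, at most 10 in all, crops included, and the job is handed in when it is done.

Besides the shell and the picture viewer there is one more tool, called after "Emit:" as name(argument=value, ...), one argument or row to a line, values as JSON. drive_tool: Moves the arm, as the interface text tells. Its arguments: {"type":"object","properties":{"motion":{"type":"array","items":{"type":"array"}},"gripper":{"type":"number"}},"required":["motion"]}

```bash
mkdir -p pics; python3 - <<'E'
from rig import *
import cv2
for n in ("scene","top"):
    im=capture(n); cv2.imwrite(f"pics/{n}0.png",im[:,:,::-1]); print(camera_info(n))
s=read_state(); print(s)
E
```

```text
{'fovy': 50.14847561219464, 'cx': 285.5958486889016, 'cy': 213.08372501400976, 'xyz': array([0.9222037 , 0.60301655, 0.8149307 ]), 'orientation': array([[-0.85326343,  0.37842716, -0.35879577],
       [ 0.52145222,  0.62627953, -0.57953561],
       [ 0.00539443, -0.68159139, -0.73171311]])}
{'fovy': 43.014992684284756, 'cx': 274.1515675751836, 'cy': 201.9200198321476, 'xyz': array([ 0.42433145, -0.01110166,  1.15353421]), 'orientation': array([[-0.02648425, -0.9906861 ,  0.13356508],
       [-0.99957365,  0.02788776,  0.00864793],
       [-0.01229221, -0.1332791 , -0.99100231]])}
{'time_s': 0.1, 'joint_positions': array([-8.05289906e+01,  3.02733006e+01,  8.21487355e+01, -2.39402483e-03,
        6.76886955e+01, -1.02269280e+01]), 'qvel': array([-0.0010952 , -0.12870203, -0.11389872,  0.16991997, -0.00507076,
       -0.00408061]), 'tau': array([ 1.35978548e-04, -4.40985632e+01, -1.77150732e+01,  6.34162081e-02,
        5.33300964e-02, -5.16397745e-05]), 'position': array([ 0.21057424, -0.58776398,  0.22167483]), 'tcp_rot': array([[ 9.41477374e-01,  3.37075997e-01, -3.56139936e-04],
       [ 3.37076047e-01, -9.41475506e-01,  1.89992511e-03],
       [ 3.05122125e-04, -1.90878275e-03, -9.99998132e-01]]), 'force': array([0.0148129 , 0.29339383, 0.05310863]), 'moment': array([ 0.00012407, -0.03310593, -0.04271662]), 'grasp_force': 0.0, 'opening': 0.9994290972250418}
```

View pics/scene0.png

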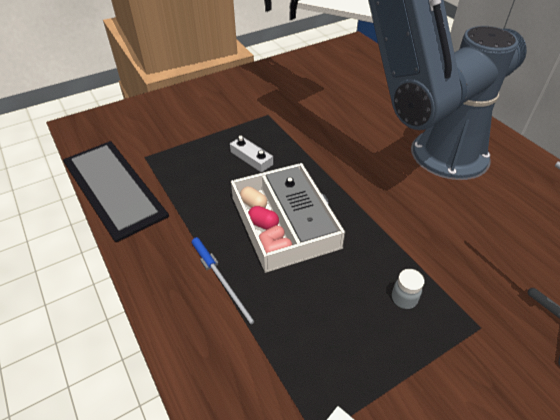

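View pics/top0.png

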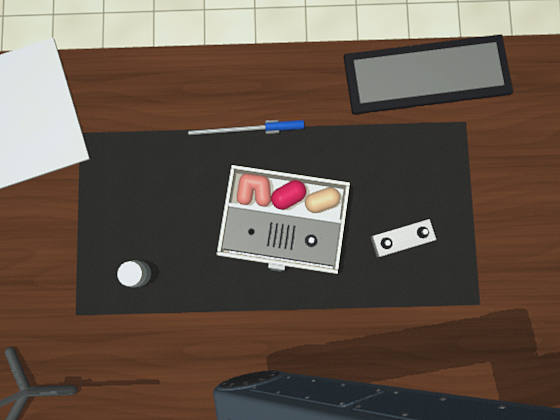

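Top: the hole is at about (251,231), the set rivet at (311,240), and the block's rivets at (387,242) and (422,231). Scene: the hole is at about (310,219), and the block's rivets at (241,140) and (261,154). I'll enlarge these areas next.

```bash
python3 - <<'E'
import cv2,numpy as np
t=cv2.imread("pics/top0.png");s=cv2.imread("pics/scene0.png")
R=lambda im,x,y,w,h,k:cv2.resize(im[y:y+h,x:x+w],None,fx=k,fy=k,interpolation=cv2.INTER_CUBIC)
a=R(t,365,210,80,60,5);b=R(s,222,125,80,60,5);c=R(t,235,200,100,75,4);d=R(s,265,165,80,60,5)
cv2.imwrite("pics/m.png",np.vstack([np.hstack([a,b]),np.hstack([c,d])]))
E
```

```text
(no output)
```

View pics/m.png

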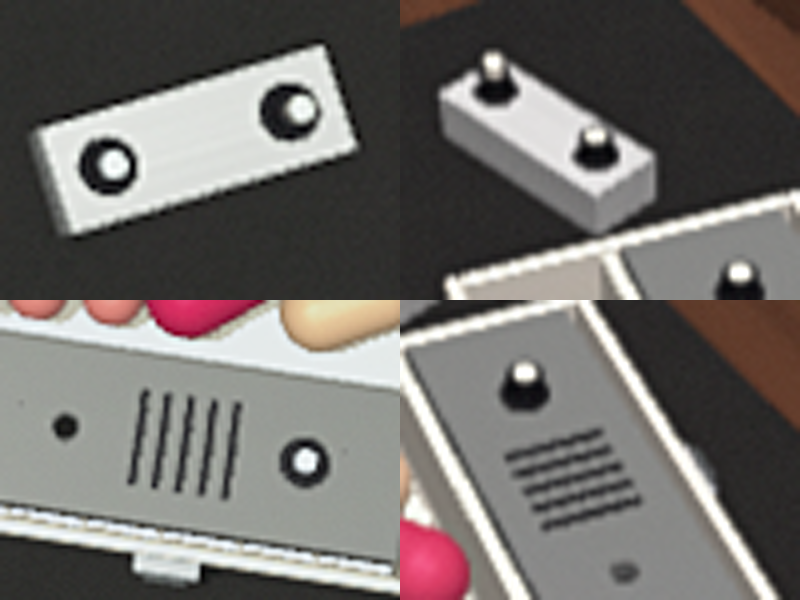

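```bash
cat > h.py <<'E'
import numpy as np, cv2
from rig import *
def cam(n):
    c=camera_info(n); f=210/np.tan(np.radians(c["fovy"]/2)); return c,f
def ray(n,uv,z):
    c,f=cam(n); d=c["orientation"]@[(uv[0]-c["cx"])/f,(uv[1]-c["cy"])/f,1]
    return (c["xyz"]+d*(z-c["xyz"][2])/d[2])
def proj(n,p):
    c,f=cam(n); q=c["orientation"].T@(np.array(p)-c["xyz"]); return np.array([c["cx"]+f*q[0]/q[2],c["cy"]+f*q[1]/q[2]])
E
python3 - <<'E'
from h import *
np.set_printoptions(precision=4,suppress=True)
P=dict(fresh=((425,231.2),(240.2,136),.053),spent=((387.4,242),(260.8,151),.045),hole=((250.9,231.1),(309.8,219),.06),setr=((310.9,239.9),(289.6,179),.075))
g={}
for k,(t,s,z) in P.items():
    a,b=ray("top",t,z),ray("scene",s,z); g[k]=a; print(k,a[:2],b[:2])
d=g["fresh"]-g["spent"];print("block",np.hypot(*d[:2]),np.degrees(np.arctan2(d[1],d[0])))
d=g["hole"]-g["setr"];print("case",np.hypot(*d[:2]),np.degrees(np.arctan2(d[1],d[0])))
# automatic centroids
t=cv2.cvtColor(cv2.imread("pics/top0.png"),6).astype(float)
def cen(im,x,y,r,fn):
    w=fn(im[y-r:y+r+1,x-r:x+r+1]); Y,X=np.mgrid[y-r:y+r+1,x-r:x+r+1]; return (w*X).sum()/w.sum(),(w*Y).sum()/w.sum()
print("hole dark",cen(t,251,231,4,lambda a:np.clip(140-a,0,None)), t[231,244])
for x,y in((311,240),(387,242),(425,231)): print(cen(t,x,y,3,lambda a:np.clip(a-80,0,None)))
# projected fresh parts
for p in (g["fresh"],):
    for z in(.03,.045,.053): print(z,proj("top",[p[0],p[1],z]))
E
```

```text
fresh [ 0.503  -0.3107] [ 0.5042 -0.3133]
spent [ 0.4833 -0.2339] [ 0.4827 -0.236 ]
hole [0.5125 0.0478] [0.5145 0.0492]
setr [ 0.4902 -0.0739] [ 0.4922 -0.0744]
block 0.0793738606548113 -75.6409588572245
case 0.12377186490343267 79.59529587053223
hole dark (np.float64(250.8935040599625), np.float64(231.2417239225484)) 160.0
(np.float64(310.9919868017912), np.float64(239.74357765731793))
(np.float64(387.40416980658125), np.float64(242.44963576990705))
(np.float64(425.18929942418424), np.float64(231.01847408829175))
0.03 [422.0681 232.0617]
0.045 [423.9665 231.5037]
0.053 [425.  231.2]
```

Emit:
drive_tool(
  motion=[
    [[0,0,0],[0,0,0.131]],
    [[0,0,0],[0,0,0.131]],
    [[0,0,0],[0,0,0.131]],
    [[0,0,0],[0,0,0.131]],
    [[0,0,0],[0,0,0]],
  ],
  gripper=0.5,
)

```text
time_s: 0.6
position: [0.2106, -0.588, 0.222]
tcp_rot: [[0.984, -0.179, -0.0], [-0.179, -0.984, 0.001], [-0.0, -0.001, -1.0]]
force: [0.5, 0.2, -0.2]
opening: 0.628
grasp_force: 0.0
```

```bash
cat >> h.py <<'E'
def go(p,yaw=-100.4):
    "shift (mm) in tool axes to p and turn (rad) to tool-down with tool y at heading yaw"
    from scipy.spatial.transform import Rotation as Ro
    s=read_state();R=s["tcp_rot"];a=np.radians(yaw);y=np.array([np.cos(a),np.sin(a),0]);z=np.array([0,0,-1.])
    G=np.c_[np.cross(y,z),y,z]
    print("t",round(s["time_s"],2),"pos",s["position"].round(4),"F",s["force"].round(2),"open",round(s["opening"],3),"grip",round(s["grasp_force"],1))
    print("shift",(R.T@(np.array(p)-s["position"])*1000).round(2),"turn",Ro.from_matrix(R.T@G).as_rotvec().round(4))
E
python3 -c "
from h import *
go([.5035,-.312,.12])"
```

```text
t 0.6 pos [ 0.2106 -0.588   0.222 ] F [ 0.53  0.15 -0.2 ] open 0.628 grip 0.0
shift [ 238.77 -323.9   102.27] turn [-0.001   0.0004  0.0016]
```

Emit:
drive_tool(
  motion=[
    [[24,-32.5,10],[0,0,0]],
    [[24,-32.5,10],[0,0,0]],
    [[24,-32.5,10],[0,0,0]],
    [[24,-32.5,10],[0,0,0]],
    [[24,-32.5,10],[0,0,0]],
  ],
)

```text
time_s: 1.1
position: [0.3587, -0.4488, 0.172]
tcp_rot: [[0.984, -0.176, -0.0], [-0.176, -0.984, 0.0], [-0.0, -0.0, -1.0]]
force: [-0.3, -0.7, -0.8]
opening: 0.502
grasp_force: 0.0
```

Emit:
drive_tool(
  motion=[
    [[24,-32.5,10],[0,0,0]],
    [[24,-32.5,10],[0,0,0]],
    [[24,-32.5,10],[0,0,0]],
    [[24,-32.5,10],[0,0,0]],
    [[22,-30,10],[0,0,0]],
  ],
)

```text
time_s: 1.6
position: [0.5038, -0.3122, 0.122]
tcp_rot: [[0.984, -0.176, -0.0], [-0.176, -0.984, 0.0], [-0.0, -0.0, -1.0]]
force: [-0.2, -0.1, -0.4]
opening: 0.498
grasp_force: 0.0
```

Emit:
drive_tool(
  motion=[
    [[0,0,0],[0,0,0]],
    [[0,0,0],[0,0,0]],
  ],
)

```text
time_s: 1.8
position: [0.5028, -0.3129, 0.122]
tcp_rot: [[0.985, -0.175, -0.001], [-0.175, -0.985, 0.0], [-0.001, -0.0, -1.0]]
force: [0.2, -0.2, 0.8]
opening: 0.498
grasp_force: 0.0
```

```bash
python3 -c "
from h import *
go([.5035,-.312,.075])
a=capture('top');b=capture('scene')
s=read_state();print(proj('top',s['position']),proj('scene',s['position']),camera_info('top')['xyz'])
R=lambda im,x,y:cv2.resize(im[y:y+120,x:x+80],None,fx=5,fy=5,interpolation=2)
cv2.imwrite('pics/m2.png',np.hstack([R(a,375,180),R(b,205,60)])[:,:,::-1])"
```

```text
t 1.8 pos [ 0.5028 -0.3129  0.122 ] F [ 0.16 -0.19  0.85] open 0.498 grip 0.0
shift [ 0.58 -0.99 47.01] turn [-0.0002  0.0012  0.0057]
[436.66626178 228.73524191] [238.85852974 114.27863655] [ 0.42433145 -0.01110166  1.15353421]
```

View pics/m2.png

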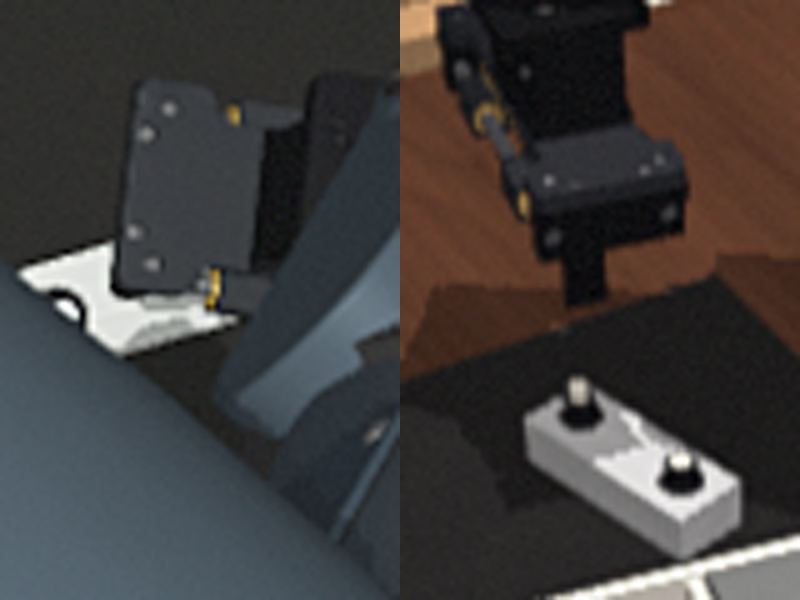

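Emit:
drive_tool(
  motion=[
    [[0.6,-1,20],[0,0,0.0057]],
    [[0,0,20],[0,0,0]],
    [[0,0,20],[0,0,0]],
    [[0,0,12],[0,0,0]],
    [[0,0,0],[0,0,0]],
  ],
)

```text
time_s: 2.4
position: [0.5018, -0.3132, 0.0492]
tcp_rot: [[0.982, -0.186, -0.002], [-0.186, -0.982, 0.002], [-0.003, -0.002, -1.0]]
force: [-0.3, -0.6, 1.2]
opening: 0.505
grasp_force: 0.0
```

```bash
python3 -c "
from h import *
b=capture('scene')
go([.5035,-.312,.035])
cv2.imwrite('pics/m3.png',cv2.resize(b[90:180,190:310],None,fx=6,fy=6,interpolation=2)[:,:,::-1])
s=read_state();p=s['position'];y=s['tcp_rot'][:,1]
print(proj('scene',p),[proj('scene',p-y*d) for d in(.0215,.03)])"
```

```text
t 2.45 pos [ 0.5026 -0.3135  0.0502] F [-0.04 -0.08 -0.09] open 0.499 grip 0.0
shift [ 0.6  -1.67 15.23] turn [-0.0006  0.001  -0.0056]
[240.74061925 136.57335086] [array([243.02039173, 141.10788427]), array([243.93578043, 142.92861889])]
```

View pics/m3.png

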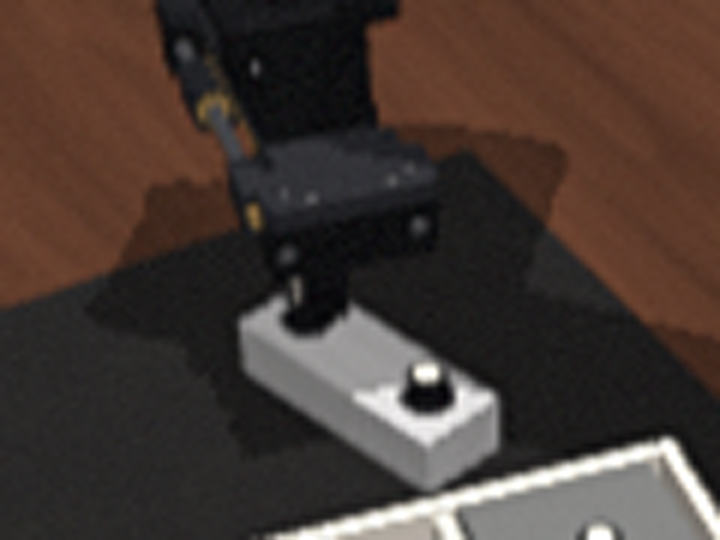

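Emit:
drive_tool(
  motion=[
    [[0.6,-1,5],[0,0,0]],
    [[0,0,5],[0,0,0]],
    [[0,0,4],[0,0,0]],
    [[0,0,0],[0,0,0]],
    [[0,0,0],[0,0,0]],
  ],
)

```text
time_s: 2.95
position: [0.5042, -0.312, 0.0366]
tcp_rot: [[0.983, -0.185, -0.0], [-0.185, -0.983, -0.0], [-0.0, 0.0, -1.0]]
force: [-0.7, -0.5, -0.4]
opening: 0.5
grasp_force: 0.0
```

```bash
python3 -c "
from h import *
go([.5035,-.312,.035])"
```

```text
t 2.95 pos [ 0.5042 -0.312   0.0366] F [-0.75 -0.51 -0.4 ] open 0.5 grip 0.0
shift [-0.71  0.18  1.57] turn [ 0.      0.     -0.0042]
```

Emit:
drive_tool(
  motion=[
    [[0,0,1],[0,0,0]],
    [[0,0,0],[0,0,0]],
  ],
)

```text
time_s: 3.15
position: [0.5043, -0.312, 0.0356]
tcp_rot: [[0.983, -0.185, 0.0], [-0.185, -0.983, -0.0], [0.0, 0.0, -1.0]]
force: [-0.5, -0.1, -1.1]
opening: 0.503
grasp_force: 0.0
```

Emit:
drive_tool(
  motion=[
    [[0,0,0],[0,0,0]],
    [[0,0,0],[0,0,0]],
    [[0,0,0],[0,0,0]],
    [[0,0,0],[0,0,0]],
  ],
  gripper=0,
)

```text
time_s: 3.55
position: [0.5042, -0.312, 0.0356]
tcp_rot: [[0.983, -0.185, 0.0], [-0.185, -0.983, 0.0], [0.0, -0.0, -1.0]]
force: [0.6, 0.6, -0.5]
opening: 0.224
grasp_force: 0.1
```

Emit:
drive_tool(
  motion=[
    [[0,0,0],[0,0,0]],
    [[0,0,0],[0,0,0]],
  ],
)

```text
time_s: 3.75
position: [0.5042, -0.3117, 0.0356]
tcp_rot: [[0.983, -0.185, -0.0], [-0.185, -0.983, 0.0], [-0.0, -0.0, -1.0]]
force: [0.7, 2.4, 1.9]
opening: 0.192
grasp_force: 30.0
```

Emit:
drive_tool(
  motion=[
    [[0,0,-5],[0,0,0]],
    [[0,0,-15],[0,0,0]],
    [[0,0,-35],[0,0,0]],
    [[0,0,-45],[0,0,0]],
    [[0,0,-15],[0,0,0]],
  ],
)

```text
time_s: 4.25
position: [0.5063, -0.3142, 0.1562]
tcp_rot: [[0.983, -0.185, 0.007], [-0.185, -0.983, -0.007], [0.008, 0.005, -1.0]]
force: [0.5, -0.7, -0.0]
opening: 0.19
grasp_force: 30.0
```

```bash
python3 -c "
from h import *
go([.5135,.0485,.15])"
```

```text
t 4.25 pos [ 0.5063 -0.3142  0.1562] F [ 0.51 -0.72 -0.05] open 0.19 grip 30.0
shift [ -59.97 -357.77    3.84] turn [ 0.0052 -0.0077 -0.0042]
```

Emit:
drive_tool(
  motion=[
    [[-3,-18,0],[0,0,0]],
    [[-6,-36,0],[0,0,0]],
    [[-6,-36,0],[0,0,0]],
    [[-6,-36,0],[0,0,0]],
    [[-7,-36,0],[0,0,0]],
  ],
)

```text
time_s: 4.75
position: [0.505, -0.1446, 0.1497]
tcp_rot: [[0.983, -0.185, -0.003], [-0.185, -0.983, 0.002], [-0.003, -0.001, -1.0]]
force: [0.8, 0.2, -0.7]
opening: 0.192
grasp_force: 30.0
```

Emit:
drive_tool(
  motion=[
    [[-7,-36,0],[0,0,0]],
    [[-7,-36,0],[0,0,0]],
    [[-7,-36,0],[0,0,0]],
    [[-6,-36,0],[0,0,0]],
    [[-6,-36,0],[0,0,0]],
  ],
)

```text
time_s: 5.25
position: [0.5052, 0.0379, 0.1497]
tcp_rot: [[0.983, -0.184, -0.003], [-0.184, -0.983, 0.001], [-0.003, 0.0, -1.0]]
force: [0.6, 0.8, -0.5]
opening: 0.188
grasp_force: 30.0
```

Emit:
drive_tool(
  motion=[
    [[0,-10,0],[0,0,0]],
    [[0,0,0],[0,0,0]],
    [[0,0,0],[0,0,0]],
    [[0,0,0],[0,0,0]],
  ],
)

```text
time_s: 5.65
position: [0.5091, 0.0441, 0.1503]
tcp_rot: [[0.983, -0.186, -0.001], [-0.186, -0.983, -0.0], [-0.0, 0.0, -1.0]]
force: [-0.4, 0.3, -1.3]
opening: 0.19
grasp_force: 30.0
```

```bash
python3 -c "
from h import *
go([.5135,.0485,.11])
b=capture('scene');a=capture('top')
s=read_state();p=s['position'];print(proj('scene',p),proj('scene',p-[0,0,.0226]),proj('scene',[.5135,.0485,.06]),proj('top',p))
R=lambda im,x,y:cv2.resize(im[y:y+120,x:x+80],None,fx=5,fy=5,interpolation=2)
cv2.imwrite('pics/m4.png',np.hstack([R(b,270,120),R(a,215,170)])[:,:,::-1])"
```

```text
t 5.65 pos [0.5091 0.0441 0.1503] F [-0.39  0.31 -1.32] open 0.19 grip 30.0
shift [ 3.51 -5.12 40.33] turn [ 0.0004  0.0005 -0.0058]
[312.38202201 188.04398362] [311.87151802 195.5606924 ] [310.0103243  218.62912843] [250.32723517 228.95180453]
```

View pics/m4.png

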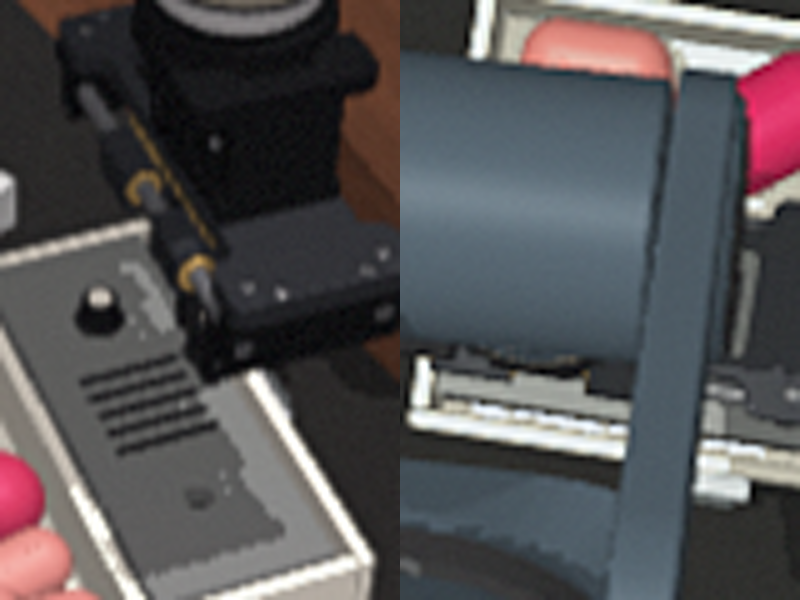

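Emit:
drive_tool(
  motion=[
    [[2,-2,10],[0,0,-0.0058]],
    [[1.5,-3,20],[0,0,0]],
    [[0,0,18],[0,0,0]],
    [[0,0,0],[0,0,0]],
    [[0,0,0],[0,0,0]],
  ],
)

```text
time_s: 6.25
position: [0.5134, 0.0492, 0.102]
tcp_rot: [[0.984, -0.18, -0.001], [-0.18, -0.984, 0.0], [-0.001, 0.0, -1.0]]
force: [1.3, 0.0, 0.4]
opening: 0.193
grasp_force: 30.0
```

```bash
python3 -c "
from h import *
b=capture('scene')
go([.5135,.0485,.09])
s=read_state();p=s['position']
for d in(.014,0,-.0056,-.0226):print(d,(proj('scene',p+[0,0,d])-[280,160])*10)
c=cv2.resize(b[160:220,280:350],None,fx=10,fy=10,interpolation=2)
c=(255*(c/255.)**.5).astype('uint8')
cv2.imwrite('pics/m5.png',c[:,:,::-1])"
```

```text
t 6.3 pos [0.514  0.0491 0.1027] F [ 0.52 -0.32  0.3 ] open 0.193 grip 30.0
shift [-0.36  0.73 12.66] turn [-0.     -0.0003  0.001 ]
0.014 [311.6416235  414.22881676]
0 [308.6494384  458.75780059]
-0.0056 [307.4698551  476.31207759]
-0.0226 [303.94788853 528.7251428 ]
```

View pics/m5.png

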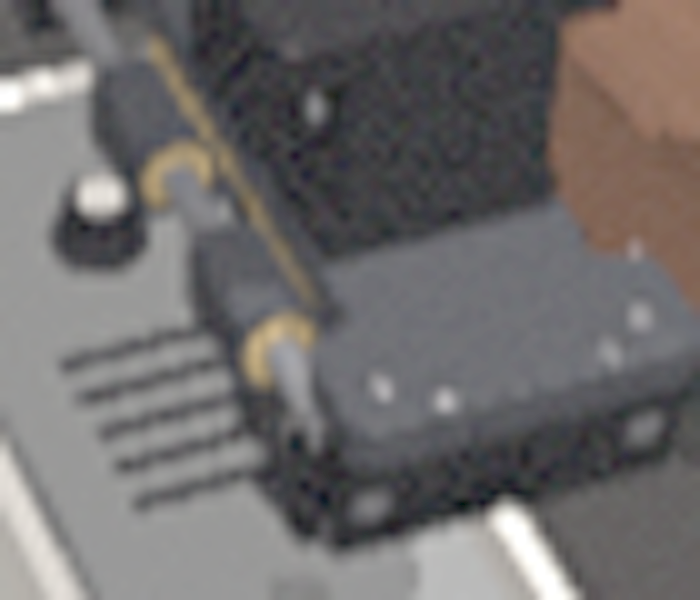

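The gripper body hides the rivet from this camera: the set rivet shows at crop (100,220) and the hole at about (300,585). I'll insert it by feel instead.

Emit:
drive_tool(
  motion=[
    [[0,0.2,6],[0,0,0]],
    [[0,0,6],[0,0,0]],
    [[0,0,4],[0,0,0]],
    [[0,0,0],[0,0,0]],
    [[0,0,0],[0,0,0]],
  ],
)

```text
time_s: 6.8
position: [0.5135, 0.0493, 0.0865]
tcp_rot: [[0.984, -0.179, -0.0], [-0.179, -0.984, 0.0], [-0.0, 0.0, -1.0]]
force: [0.4, -1.0, -1.1]
opening: 0.192
grasp_force: 30.0
```

Emit:
drive_tool(
  motion=[
    [[0,0,1],[0,0,0]],
    [[0,0,1],[0,0,0]],
    [[0,0,1],[0,0,0]],
    [[0,0,1],[0,0,0]],
    [[0,0,0],[0,0,0]],
  ],
)

```text
time_s: 7.3
position: [0.5135, 0.0493, 0.0824]
tcp_rot: [[0.984, -0.179, -0.0], [-0.179, -0.984, 0.0], [-0.0, 0.0, -1.0]]
force: [-0.1, -0.2, -0.2]
opening: 0.193
grasp_force: 30.0
```

Emit:
drive_tool(
  motion=[
    [[0,0,1],[0,0,0]],
    [[0,0,1],[0,0,0]],
    [[0,0,0],[0,0,0]],
  ],
)

```text
time_s: 7.6
position: [0.5135, 0.0493, 0.0804]
tcp_rot: [[0.984, -0.179, -0.0], [-0.179, -0.984, 0.0], [-0.0, 0.0, -1.0]]
force: [-0.6, 0.3, -0.6]
opening: 0.185
grasp_force: 30.0
```

Emit:
drive_tool(
  motion=[
    [[0,0,1],[0,0,0]],
    [[0,0,1],[0,0,0]],
    [[0,0,0],[0,0,0]],
  ],
)

```text
time_s: 7.9
position: [0.5137, 0.0492, 0.0785]
tcp_rot: [[0.984, -0.179, 0.0], [-0.179, -0.984, -0.0], [0.0, 0.0, -1.0]]
force: [-0.2, -0.7, 0.6]
opening: 0.187
grasp_force: 30.0
```

Emit:
drive_tool(
  motion=[
    [[0,0,1],[0,0,0]],
    [[0,0,0],[0,0,0]],
  ],
)

```text
time_s: 8.1
position: [0.5137, 0.0491, 0.0775]
tcp_rot: [[0.984, -0.179, 0.0], [-0.179, -0.984, -0.0], [0.0, 0.0, -1.0]]
force: [-0.0, -1.1, 0.3]
opening: 0.19
grasp_force: 30.0
```

```bash
python3 -c "
from h import *
go([.514,.0488,.0656]);print(read_state()['moment'])"
```

```text
t 8.1 pos [0.5137 0.0491 0.0775] F [-0.   -1.07  0.33] open 0.19 grip 30.0
shift [ 0.35  0.19 11.87] turn [ 0.0003 -0.0002  0.0016]
[-0.19357396 -0.03105325 -0.03769348]
```

Emit:
drive_tool(
  motion=[
    [[0,0,1],[0,0,0]],
    [[0,0,0],[0,0,0]],
  ],
)

```text
time_s: 8.3
position: [0.5137, 0.0491, 0.0765]
tcp_rot: [[0.984, -0.179, 0.0], [-0.179, -0.984, -0.0], [0.0, 0.0, -1.0]]
force: [0.1, -2.0, -0.0]
opening: 0.191
grasp_force: 30.0
```

```bash
python3 -c "
from h import *
go([.514,.0488,.0656]);print(read_state()['moment'])"
```

```text
t 8.3 pos [0.5137 0.0491 0.0765] F [ 0.08 -2.02 -0.  ] open 0.191 grip 30.0
shift [ 0.37  0.22 10.9 ] turn [ 0.0003 -0.0001  0.0016]
[-0.34318069  0.00656119 -0.05446907]
```

It's in the hole, with a side force towards -y, so I'll ease over that way and go on down.

Emit:
drive_tool(
  motion=[
    [[0,0.5,0],[0,0,0]],
    [[0,0,1],[0,0,0]],
    [[0,0,0],[0,0,0]],
  ],
)

```text
time_s: 8.6
position: [0.5135, 0.0489, 0.0754]
tcp_rot: [[0.984, -0.179, -0.0], [-0.179, -0.984, 0.0], [-0.0, -0.0, -1.0]]
force: [-0.4, -0.5, -0.1]
opening: 0.19
grasp_force: 30.0
```

```bash
python3 -c "
from h import *
go([.514,.0488,.0656]);print(read_state()['moment'])"
```

```text
t 8.6 pos [0.5135 0.0489 0.0754] F [-0.43 -0.52 -0.09] open 0.19 grip 30.0
shift [0.53 0.02 9.84] turn [-0.0002  0.0001  0.0013]
[-0.06521377 -0.07188031 -0.00278206]
```

Emit:
drive_tool(
  motion=[
    [[0,0,1],[0,0,0]],
    [[0,0,1],[0,0,0]],
    [[0,0,0],[0,0,0]],
  ],
)

```text
time_s: 8.9
position: [0.5134, 0.0488, 0.0734]
tcp_rot: [[0.984, -0.179, -0.0], [-0.179, -0.984, 0.0], [-0.0, -0.0, -1.0]]
force: [0.3, -0.1, -0.7]
opening: 0.189
grasp_force: 30.0
```

```bash
python3 -c "
from h import *
go([.514,.0488,.0656]);print(read_state()['moment'])"
```

```text
t 8.9 pos [0.5134 0.0488 0.0734] F [ 0.3  -0.09 -0.68] open 0.189 grip 30.0
shift [ 0.57 -0.07  7.79] turn [-0.      0.0002  0.0014]
[-0.0227057   0.01563773  0.00371374]
```

Emit:
drive_tool(
  motion=[
    [[0,0,1.5],[0,0,0]],
    [[0,0,1.5],[0,0,0]],
    [[0,0,1.5],[0,0,0]],
    [[0,0,1],[0,0,0]],
    [[0,0,0],[0,0,0]],
  ],
)

```text
time_s: 9.4
position: [0.5134, 0.0488, 0.0679]
tcp_rot: [[0.984, -0.179, -0.0], [-0.179, -0.984, 0.0], [-0.0, 0.0, -1.0]]
force: [0.8, -0.6, -1.6]
opening: 0.192
grasp_force: 30.0
```

Emit:
drive_tool(
  motion=[
    [[0,0,0.7],[0,0,0]],
    [[0,0,0],[0,0,0]],
  ],
)

```text
time_s: 9.6
position: [0.5135, 0.0488, 0.0673]
tcp_rot: [[0.984, -0.179, -0.0], [-0.179, -0.984, 0.0], [-0.0, -0.0, -1.0]]
force: [0.4, 0.9, -0.5]
opening: 0.192
grasp_force: 30.0
```

```bash
python3 -c "
from h import *
go([.514,.0488,.0656]);print(read_state()['moment'])"
```

```text
t 9.6 pos [0.5135 0.0488 0.0673] F [ 0.45  0.86 -0.45] open 0.192 grip 30.0
shift [ 0.54 -0.1   1.66] turn [-0.      0.0002  0.0013]
[-0.00074458  0.01303106  0.03135811]
```

Emit:
drive_tool(
  motion=[
    [[0,0,0.7],[0,0,0]],
    [[0,0,0],[0,0,0]],
  ],
)

```text
time_s: 9.8
position: [0.5135, 0.0488, 0.0666]
tcp_rot: [[0.984, -0.179, -0.0], [-0.179, -0.984, 0.0], [-0.0, 0.0, -1.0]]
force: [0.1, -1.1, -0.2]
opening: 0.19
grasp_force: 30.0
```

Emit:
drive_tool(
  motion=[
    [[0,0,0.5],[0,0,0]],
    [[0,0,0],[0,0,0]],
  ],
)

```text
time_s: 10.0
position: [0.5135, 0.0488, 0.0661]
tcp_rot: [[0.984, -0.179, -0.0], [-0.179, -0.984, 0.0], [-0.0, 0.0, -1.0]]
force: [-0.2, -0.9, -0.4]
opening: 0.189
grasp_force: 30.0
```

Emit:
drive_tool(
  motion=[
    [[0,0,0.5],[0,0,0]],
    [[0,0,0],[0,0,0]],
  ],
)

```text
time_s: 10.2
position: [0.5135, 0.0488, 0.0656]
tcp_rot: [[0.984, -0.179, -0.0], [-0.179, -0.984, 0.0], [-0.0, -0.0, -1.0]]
force: [0.9, -0.0, 0.1]
opening: 0.192
grasp_force: 30.0
```

Emit:
drive_tool(
  motion=[
    [[0,0,0.4],[0,0,0]],
    [[0,0,0],[0,0,0]],
  ],
)

```text
time_s: 10.4
position: [0.5135, 0.0488, 0.0653]
tcp_rot: [[0.984, -0.179, 0.0], [-0.179, -0.984, -0.0], [0.0, 0.0, -1.0]]
force: [-0.7, -1.2, 2.0]
opening: 0.192
grasp_force: 30.0
```

```bash
python3 -c "
from h import *
go([.514,.0488,.0656]);print(read_state()['moment'])"
```

```text
t 10.4 pos [0.5135 0.0488 0.0653] F [-0.69 -1.15  2.02] open 0.192 grip 30.0
shift [ 0.45 -0.1  -0.26] turn [ 0.     -0.0001  0.0014]
[-0.0573937   0.05912761 -0.02861935]
```

Emit:
drive_tool(
  motion=[
    [[0,0,0],[0,0,0]],
    [[0,0,0],[0,0,0]],
    [[0,0,0],[0,0,0]],
    [[0,0,0],[0,0,0]],
  ],
  gripper=0.45,
)

```text
time_s: 10.8
position: [0.5134, 0.0488, 0.0652]
tcp_rot: [[0.984, -0.179, -0.0], [-0.179, -0.984, 0.0], [-0.0, -0.0, -1.0]]
force: [-0.2, -0.1, -0.1]
opening: 0.424
grasp_force: 0.0
```

Emit:
drive_tool(
  motion=[
    [[0,0,-5],[0,0,0]],
    [[0,0,-10],[0,0,0]],
    [[0,0,-15],[0,0,0]],
    [[0,0,-10],[0,0,0]],
    [[0,0,0],[0,0,0]],
  ],
)

```text
time_s: 11.3
position: [0.5148, 0.0487, 0.1071]
tcp_rot: [[0.984, -0.179, 0.004], [-0.179, -0.984, -0.0], [0.004, -0.0, -1.0]]
force: [-0.2, -0.3, -0.6]
opening: 0.45
grasp_force: 0.0
```

Emit:
drive_tool(
  motion=[
    [[-40,0,-25],[0,0,0]],
    [[-40,0,-25],[0,0,0]],
    [[-40,0,0],[0,0,0]],
    [[0,0,0],[0,0,0]],
  ],
  gripper=0,
)

```text
time_s: 11.7
position: [0.3873, 0.0717, 0.155]
tcp_rot: [[0.984, -0.178, -0.01], [-0.178, -0.984, 0.001], [-0.01, 0.001, -1.0]]
force: [-0.7, 0.6, -0.0]
opening: 0.169
grasp_force: 0.0
```

```bash
python3 -c "
from h import *
a=capture('top');b=capture('scene')
go([.5135,.0488,.10])
R=lambda im,x,y:cv2.resize(im[y:y+75,x:x+50],None,fx=8,fy=8,interpolation=2)
cv2.imwrite('pics/m6.png',np.hstack([R(b,285,175),R(a,230,195)])[:,:,::-1])
print((proj('scene',[.5135,.0488,.083])-[285,175])*8,(proj('scene',[.5135,.0488,.06])-[285,175])*8,(proj('top',[.5135,.0488,.083])-[230,195])*8+[400,0])"
```

```text
t 11.8 pos [0.3949 0.0705 0.1555] F [ 0.86  0.71 -0.17] open 0.083 grip 0.0
shift [120.56   0.13  55.53] turn [-0.     -0.0005  0.0018]
[204.3961609  294.35877051] [200.66644613 349.70183492] [558.27171861 277.84247802]
```

View pics/m6.png

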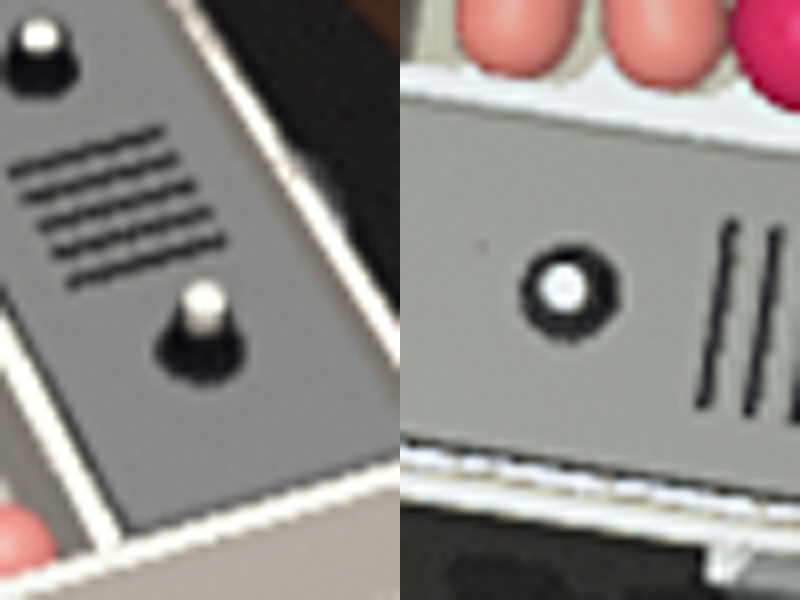

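Seated flush with its pin up: the pin is at (204,300) in the scene crop and (564,288) in the top crop. Next is pressing the pin with the fingers shut.

Emit:
drive_tool(
  motion=[
    [[30,0,0],[0,0,0.0018]],
    [[40,0,5],[0,0,0]],
    [[40,0,20],[0,0,0]],
    [[10.5,0,25],[0,0,0]],
    [[0,0,5],[0,0,0]],
  ],
  gripper=0,
)

```text
time_s: 12.3
position: [0.5163, 0.0476, 0.0977]
tcp_rot: [[0.983, -0.182, -0.001], [-0.182, -0.983, 0.0], [-0.001, 0.0, -1.0]]
force: [-0.1, 0.1, 0.2]
opening: 0.006
grasp_force: 0.0
```

Emit:
drive_tool(
  motion=[
    [[0,0,0],[0,0,0]],
    [[0,0,0],[0,0,0]],
    [[0,0,0],[0,0,0]],
  ],
)

```text
time_s: 12.6
position: [0.5137, 0.0487, 0.1012]
tcp_rot: [[0.984, -0.181, 0.001], [-0.181, -0.984, -0.0], [0.001, -0.0, -1.0]]
force: [0.3, -0.1, 0.3]
opening: 0.004
grasp_force: 0.0
```

```bash
python3 -c "
from h import *
go([.5135,.0488,.085])"
```

```text
t 12.6 pos [0.5137 0.0487 0.1012] F [ 0.26 -0.1   0.26] open 0.004 grip 0.0
shift [-0.19 -0.04 16.18] turn [-0.0001 -0.0009 -0.0001]
```

Emit:
drive_tool(
  motion=[
    [[0,0,5],[0,0,0]],
    [[0,0,5],[0,0,0]],
    [[0,0,4],[0,0,0]],
    [[0,0,2],[0,0,0]],
    [[0,0,0],[0,0,0]],
  ],
)

```text
time_s: 13.1
position: [0.5136, 0.0486, 0.0838]
tcp_rot: [[0.983, -0.181, -0.001], [-0.181, -0.983, 0.0], [-0.001, 0.0, -1.0]]
force: [0.0, -0.9, 0.0]
opening: 0.004
grasp_force: 0.0
```

Emit:
drive_tool(
  motion=[
    [[0,0,0.5],[0,0,0]],
    [[0,0,0.5],[0,0,0]],
    [[0,0,0.5],[0,0,0]],
    [[0,0,0.5],[0,0,0]],
    [[0,0,0],[0,0,0]],
  ],
)

```text
time_s: 13.6
position: [0.5141, 0.0485, 0.0824]
tcp_rot: [[0.984, -0.181, 0.0], [-0.181, -0.984, -0.0], [0.0, -0.0, -1.0]]
force: [-0.3, -0.5, 1.5]
opening: 0.005
grasp_force: 0.7
```

Emit:
drive_tool(
  motion=[
    [[0,0,0.5],[0,0,0]],
    [[0,0,0],[0,0,0]],
  ],
)

```text
time_s: 13.8
position: [0.5141, 0.0485, 0.0818]
tcp_rot: [[0.984, -0.181, 0.0], [-0.181, -0.984, -0.0], [0.0, -0.0, -1.0]]
force: [0.0, 0.4, 0.8]
opening: 0.005
grasp_force: 0.8
```

Emit:
drive_tool(
  motion=[
    [[0,0,0.5],[0,0,0]],
    [[0,0,0],[0,0,0]],
  ],
)

```text
time_s: 14.0
position: [0.5141, 0.0485, 0.0813]
tcp_rot: [[0.983, -0.181, 0.0], [-0.181, -0.983, 0.0], [0.0, -0.0, -1.0]]
force: [-0.6, -0.8, 1.8]
opening: 0.008
grasp_force: 0.9
```

Emit:
drive_tool(
  motion=[
    [[0,0,0.5],[0,0,0]],
    [[0,0,0],[0,0,0]],
  ],
)

```text
time_s: 14.2
position: [0.5141, 0.0485, 0.0807]
tcp_rot: [[0.984, -0.181, 0.0], [-0.181, -0.984, -0.0], [0.0, -0.0, -1.0]]
force: [-0.1, -0.1, 1.7]
opening: 0.003
grasp_force: 1.0
```

Emit:
drive_tool(
  motion=[
    [[0,0,0.5],[0,0,0]],
    [[0,0,0.5],[0,0,0]],
    [[0,0,0],[0,0,0]],
  ],
)

```text
time_s: 14.5
position: [0.5141, 0.0485, 0.0797]
tcp_rot: [[0.983, -0.181, 0.0], [-0.181, -0.983, -0.0], [0.0, -0.0, -1.0]]
force: [0.1, 0.3, 2.5]
opening: -0.0
grasp_force: 1.1
```

Emit:
drive_tool(
  motion=[
    [[0,0,0.5],[0,0,0]],
    [[0,0,0.5],[0,0,0]],
    [[0,0,0],[0,0,0]],
  ],
)

```text
time_s: 14.8
position: [0.5141, 0.0485, 0.0787]
tcp_rot: [[0.983, -0.181, 0.0], [-0.181, -0.983, 0.0], [0.0, -0.0, -1.0]]
force: [-0.2, 0.2, 2.2]
opening: 0.008
grasp_force: 1.3
```

Emit:
drive_tool(
  motion=[
    [[0,0,0.5],[0,0,0]],
    [[0,0,0.5],[0,0,0]],
    [[0,0,0],[0,0,0]],
  ],
)

```text
time_s: 15.1
position: [0.5141, 0.0485, 0.0777]
tcp_rot: [[0.983, -0.181, 0.0], [-0.181, -0.983, -0.0], [0.0, -0.0, -1.0]]
force: [-0.1, 0.3, 2.9]
opening: 0.006
grasp_force: 1.4
```

Emit:
drive_tool(
  motion=[
    [[0,0,0.5],[0,0,0]],
    [[0,0,0.5],[0,0,0]],
    [[0,0,0],[0,0,0]],
  ],
)

```text
time_s: 15.4
position: [0.5141, 0.0485, 0.0767]
tcp_rot: [[0.983, -0.181, 0.0], [-0.181, -0.983, 0.0], [0.0, -0.0, -1.0]]
force: [0.3, 0.2, 2.9]
opening: 0.004
grasp_force: 1.6
```

Emit:
drive_tool(
  motion=[
    [[0,0,0.5],[0,0,0]],
    [[0,0,0.5],[0,0,0]],
    [[0,0,0],[0,0,0]],
  ],
)

```text
time_s: 15.7
position: [0.5141, 0.0485, 0.076]
tcp_rot: [[0.984, -0.181, 0.0], [-0.181, -0.984, -0.0], [0.0, -0.0, -1.0]]
force: [0.2, 0.5, 4.8]
opening: 0.004
grasp_force: 2.6
```

Emit:
drive_tool(
  motion=[
    [[0,0,0.5],[0,0,0]],
    [[0,0,0],[0,0,0]],
  ],
)

```text
time_s: 15.9
position: [0.5141, 0.0485, 0.0759]
tcp_rot: [[0.984, -0.181, 0.0], [-0.181, -0.984, -0.0], [0.0, -0.0, -1.0]]
force: [-0.4, -0.1, 8.0]
opening: 0.006
grasp_force: 4.0
```

Emit:
drive_tool(
  motion=[
    [[0,0,0.5],[0,0,0]],
    [[0,0,0],[0,0,0]],
  ],
)

```text
time_s: 16.1
position: [0.5141, 0.0485, 0.0756]
tcp_rot: [[0.984, -0.181, 0.001], [-0.181, -0.984, -0.0], [0.001, -0.0, -1.0]]
force: [-2.3, 0.3, 9.9]
opening: 0.005
grasp_force: 5.0
```

Emit:
drive_tool(
  motion=[
    [[0,0,0.5],[0,0,0]],
    [[0,0,0],[0,0,0]],
  ],
)

```text
time_s: 16.3
position: [0.5142, 0.0485, 0.0752]
tcp_rot: [[0.984, -0.181, 0.001], [-0.181, -0.984, -0.0], [0.001, -0.0, -1.0]]
force: [-0.8, -0.5, 10.1]
opening: 0.004
grasp_force: 5.3
```

Emit:
drive_tool(
  motion=[
    [[0,0,0.5],[0,0,0]],
    [[0,0,0],[0,0,0]],
  ],
)

```text
time_s: 16.5
position: [0.5141, 0.0485, 0.0747]
tcp_rot: [[0.984, -0.181, 0.001], [-0.181, -0.984, -0.0], [0.001, -0.0, -1.0]]
force: [-1.6, -0.2, 11.0]
opening: 0.006
grasp_force: 5.4
```

Emit:
drive_tool(
  motion=[
    [[0,0,0.5],[0,0,0]],
    [[0,0,0.5],[0,0,0]],
    [[0,0,0.5],[0,0,0]],
    [[0,0,0.5],[0,0,0]],
  ],
)

```text
time_s: 16.9
position: [0.5142, 0.0485, 0.0728]
tcp_rot: [[0.984, -0.181, 0.001], [-0.181, -0.984, -0.0], [0.001, -0.0, -1.0]]
force: [-2.5, -0.3, 12.2]
opening: 0.005
grasp_force: 5.8
```

Emit:
drive_tool(
  motion=[
    [[0,0,0.5],[0,0,0]],
    [[0,0,0.5],[0,0,0]],
    [[0,0,0.5],[0,0,0]],
    [[0,0,0.5],[0,0,0]],
  ],
)

```text
time_s: 17.3
position: [0.5141, 0.0485, 0.0708]
tcp_rot: [[0.984, -0.181, 0.001], [-0.181, -0.984, -0.0], [0.001, -0.0, -1.0]]
force: [-1.7, 0.4, 11.5]
opening: 0.003
grasp_force: 5.8
```

Emit:
drive_tool(
  motion=[
    [[0,0,0.3],[0,0,0]],
    [[0,0,0.3],[0,0,0]],
    [[0,0,0.3],[0,0,0]],
    [[0,0,0.3],[0,0,0]],
  ],
)

```text
time_s: 17.7
position: [0.5142, 0.0485, 0.0696]
tcp_rot: [[0.984, -0.181, 0.001], [-0.181, -0.984, -0.0], [0.001, -0.0, -1.0]]
force: [-1.5, 0.5, 11.3]
opening: 0.008
grasp_force: 5.7
```

Expect the stop near z = 0.0677.

Emit:
drive_tool(
  motion=[
    [[0,0,0.3],[0,0,0]],
    [[0,0,0.3],[0,0,0]],
    [[0,0,0.3],[0,0,0]],
  ],
)

```text
time_s: 18.0
position: [0.5141, 0.0485, 0.0687]
tcp_rot: [[0.984, -0.181, 0.001], [-0.181, -0.984, -0.0], [0.001, -0.0, -1.0]]
force: [-0.9, 0.8, 10.7]
opening: 0.008
grasp_force: 5.7
```

Emit:
drive_tool(
  motion=[
    [[0,0,0.2],[0,0,0]],
    [[0,0,0.2],[0,0,0]],
  ],
)

```text
time_s: 18.2
position: [0.5142, 0.0485, 0.0683]
tcp_rot: [[0.984, -0.181, 0.001], [-0.181, -0.984, -0.0], [0.001, -0.0, -1.0]]
force: [-2.0, 0.4, 11.3]
opening: 0.004
grasp_force: 5.6
```

Emit:
drive_tool(
  motion=[
    [[0,0,0.2],[0,0,0]],
    [[0,0,0],[0,0,0]],
  ],
)

```text
time_s: 18.4
position: [0.5141, 0.0485, 0.068]
tcp_rot: [[0.984, -0.181, 0.001], [-0.181, -0.984, -0.0], [0.001, -0.0, -1.0]]
force: [-1.2, -0.0, 10.9]
opening: 0.008
grasp_force: 5.5
```

Emit:
drive_tool(
  motion=[
    [[0,0,0.2],[0,0,0]],
    [[0,0,0],[0,0,0]],
  ],
)

```text
time_s: 18.6
position: [0.5142, 0.0485, 0.0678]
tcp_rot: [[0.984, -0.181, 0.001], [-0.181, -0.984, -0.0], [0.001, -0.0, -1.0]]
force: [0.4, 0.6, 10.9]
opening: 0.008
grasp_force: 5.5
```

Emit:
drive_tool(
  motion=[
    [[0,0,0.2],[0,0,0]],
    [[0,0,0],[0,0,0]],
  ],
)

```text
time_s: 18.8
position: [0.5141, 0.0485, 0.0678]
tcp_rot: [[0.984, -0.181, 0.001], [-0.181, -0.984, -0.0], [0.001, 0.0, -1.0]]
force: [-0.8, 0.0, 12.5]
opening: 0.004
grasp_force: 6.1
```

Emit:
drive_tool(
  motion=[
    [[0,0,0.15],[0,0,0]],
    [[0,0,0],[0,0,0]],
  ],
)

```text
time_s: 19.0
position: [0.5141, 0.0485, 0.0677]
tcp_rot: [[0.984, -0.181, 0.001], [-0.181, -0.984, -0.0], [0.001, -0.0, -1.0]]
force: [-1.7, -0.1, 11.9]
opening: 0.005
grasp_force: 6.5
```

The stop is reached: no more travel while the force rises to about 13 N. Now backing off.

Emit:
drive_tool(
  motion=[
    [[0,0,-1],[0,0,0]],
    [[0,0,-2],[0,0,0]],
    [[0,0,-3],[0,0,0]],
    [[0,0,-5],[0,0,0]],
    [[0,0,-20],[0,0,0]],
  ],
)

```text
time_s: 19.5
position: [0.5117, 0.0487, 0.0961]
tcp_rot: [[0.983, -0.181, -0.006], [-0.181, -0.983, 0.001], [-0.006, 0.0, -1.0]]
force: [0.6, 0.2, 0.6]
opening: 0.007
grasp_force: 0.0
```

Emit:
drive_tool(
  motion=[
    [[0,0,-30],[0,0,0]],
    [[-40,0,-20],[0,0,0]],
    [[-40,0,0],[0,0,0]],
    [[-40,0,0],[0,0,0]],
    [[0,0,0],[0,0,0]],
  ],
)

```text
time_s: 20.0
position: [0.3866, 0.0718, 0.1468]
tcp_rot: [[0.984, -0.18, -0.013], [-0.18, -0.984, 0.001], [-0.013, 0.001, -1.0]]
force: [-0.4, 1.1, -0.7]
opening: 0.003
grasp_force: 0.0
```

```bash
python3 -c "
from h import *
a=capture('top');b=capture('scene')
go([.5135,.0488,.10])
R=lambda im,x,y:cv2.resize(im[y:y+75,x:x+50],None,fx=8,fy=8,interpolation=2)
cv2.imwrite('pics/m7.png',np.hstack([R(b,280,168),R(a,230,195)])[:,:,::-1])"
```

```text
t 20.1 pos [0.3949 0.0705 0.1476] F [1.27 0.59 0.06] open 0.008 grip 0.0
shift [ 1.2056e+02 -5.0000e-02  4.7500e+01] turn [0.0001 0.0007 0.0001]
```

View pics/m7.png

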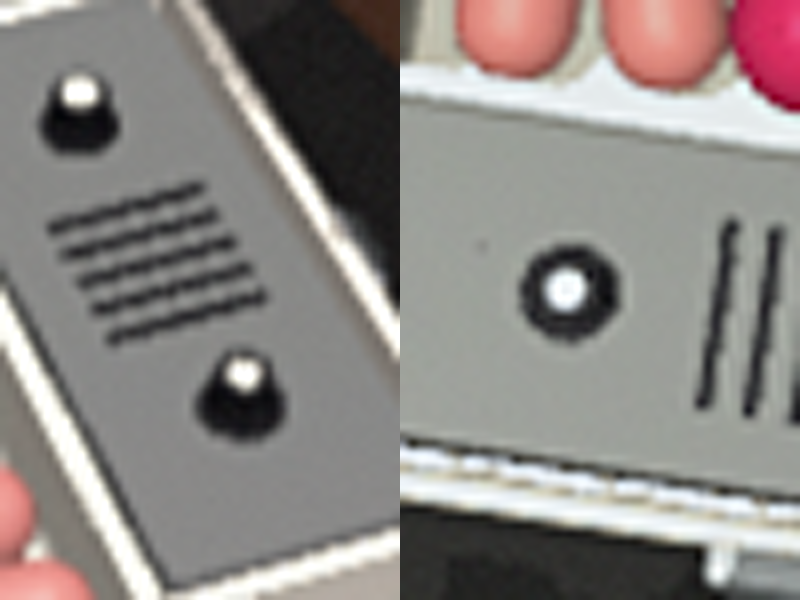

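The new rivet, at (242,372) in the scene crop, now looks like the set one at (80,90): flange flat and pin flush. The robot is clear of everything.

Emit:
drive_tool(
  motion=[
    [[0,0,0],[0,0,0]],
    [[0,0,0],[0,0,0]],
    [[0,0,0],[0,0,0]],
  ],
)

```text
time_s: 20.4
position: [0.3971, 0.07, 0.1474]
tcp_rot: [[0.983, -0.181, 0.001], [-0.181, -0.983, -0.0], [0.001, -0.0, -1.0]]
force: [-0.2, -0.3, -0.5]
opening: -0.0
grasp_force: 0.0
```

```bash
python3 -c "
from rig import *
print(hand_in())"
```

```text
the job is handed in; nothing more can be done
None
```

The fresh rivet is seated in the empty hole with its flange flat on the cover, and its pin is pressed to its stop, flush with the collar; the highest force I read while pressing was about 13 N, and I handed the job in at 20.4 s with the robot clear.

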